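# Lid onto the painter's board

### The arm

A 6-joint arm with a two-finger parallel gripper is mounted at the origin on the work surface. World frame = base frame: x ahead of the robot, y to its left, z up, the work surface at z = 0. Lengths are in m, angles in rad, forces in N, time in s.
With the tool pointing down it reaches from about 0.35 to 0.85 m from the base axis. Payload 8.1 kg.
Tool frame: the origin (TCP) lies on the centre line of the jaws, within the pads' length; the fingertips stand 22 mm ahead of it and the grasp point (between the pads) lies 3 mm ahead of it (robot.tip_extent is the distance from the TCP to the fingertips, in m); x points along the fingers, z is the direction in which the jaws open and shut, and the axes are right-handed (so a half turn about x gives the same grasp; the last joint's range is limited). The gripper opens to 93 mm and grips with 3 to 60 N. Pads are 15 mm wide; open, the fingers measure 128 mm over their backs; the gripper's body (75 mm by 188 mm) begins 65 mm behind the grasp point.
Start: joints at [-1.354, 0.13, 1.488, -0, 1.523, -0.085], TCP at [0.178, -0.573, 0.241] pointing down, gripper open.
Joint ranges: [-2.96, 2.96], [-0.89, 2.26], [0.02, 2.5], [-1.34, 4.48], [0, 2.73], [-2.66, 2.66]. Speed limits (rad/s): [2.39, 2.39, 2.79, 3.14, 3.14, 3.14].

### API

Orientations are given as a rotation vector (axis times angle).
In Python, from cell import robot gives the robot as it stands.
- The arm moves only by the tool drive_tool, never from a script. Its argument "increments" is text: rows parted by semicolons, each of 7 numbers parted by spaces: the shift along the tool's x, y, z in mm, then the turn, a rotation vector about the tool's x, y, z in degrees, then the opening in per cent of the stroke, from 0 (shut) to 100 (fully open). In form: x y z rx ry rz gripper; .... A call has 1 to 5 rows; each row shifts and turns the pose as measured when the row begins, along the tool's axes as they then stand; what a row does not reach is not made up. A row lasts 1/10 s, in which the tool goes at most 50 mm and 8.59 degrees, less where a joint would pass 70% of its speed; a pose out of reach is approached as far as the arm can. A call with a gripper value outside its range is refused whole. The fingers move at their own pace and stop on an object; "force" is the grip in N (left out, the last holds). Time passes only in rows, so rows that do not move let the fingers close. It gives the time, the measured TCP pose, the force and the opening at its end, in the units of the state.
- robot.state(): the state, without advancing time (a new reading comes with each control period).
- robot.camera(name): name is "side" or "top" or "wrist"; returns a dict with "image" (384x512x3 uint8, red, green, blue), "intrinsics" (3x3 intrinsics, pixels), "R" (3x3) and "t" (3): a world point X has camera coordinates R X + t. Camera axes: x right, y down, z forward; pixel columns grow to the right and rows downward; lengths in m; the calibration is good to about 2 mm. The wrist camera is an equidistant fisheye: a pixel r from the principal point sees the ray r / f radians off the axis. A picture is of the moment at which its call begins. There is no depth.
- robot.sign_off(): hands the job in, once; it reports no verdict.
The state is a dict: "t": time; "joint_positions": joint angles; "dq": joint speeds; "tau": joint torques, N m; "position": TCP position; "orientation": TCP orientation; "ft_force": force on the tool from outside, world axes, zero at the start; "moment": the same for the moment, N m; "width": finger opening in m.
Only numpy, scipy, OpenCV 4.12 (cv2) and the standard library are available. Lean on these libraries where they do the work, as an engineer would, in place of code of your own. Each camera call takes 0.05 s, during which the arm holds its last target. There are 200 camera calls.

### The job

Get the big casserole's lid ready for painting. First, with the lid still on, slide the round wooden paddle board along the table, without lifting it, until its whole round blade lies on the dark mat; then lift the lid off the big casserole and set it down gently, not dropped, knob up in the middle of the blade. Leave the casserole and all the other ware where they stand.

Things in the scene. Friction and masses are not known exactly. Their poses are not given: they have to be found in the camera images.
- board: loose round paddle board of pale wood, 16 mm thick, flat on the table: a round blade 180 mm across and a straight handle 32 mm wide that sticks out along the board's +y to 175 mm from the blade's centre. Origin: centre of the blade, on the underside; z up
- board_grip (a point): point on the board's handle, 135 mm along +y from the blade's centre, 8 mm above the table; grip the 32 mm width here (along the board's x)
- mat: thin dark square rubber work mat fixed on the table, 250 x 250 mm, 1 mm thick, no step to slide over. Origin: its centre at table height; x and y along its sides
- casserole: big low round casserole of white china, loose, 136 mm across, rim 60 mm above the table, inner mouth 126 mm across, two flat lugs along its +-y reaching 90 mm from the axis. Origin: centre of its underside; z up
- lid: its loose lid of white china, 140 mm across, 56 mm tall, about 0.3 kg. Origin: centre of the underside of its 114 mm register, which hangs 8 mm into the casserole's mouth (so the origin starts 52 mm above the table); the flange is 8 to 14 mm above the origin, a low dome rises to 22 mm, the knob spans 30 to 56 mm above the origin; z up
- lid_knob (a point): centre of the lid's knob, 45 mm above the lid's origin; the knob is an upright cylinder 32 mm across and 26 mm tall on a thinner stem
- small_pot: smaller lidded pot of white china (87 mm wide, 98 mm tall, lid and pot are one piece), stands beside the mug. Origin: centre of its underside. Leave it alone
- mug: white china mug, 68 mm wide, 80 mm tall, between the two pots. Origin: centre of its underside. Leave it alone
- cottage_a: china cottage with a terracotta roof, 84 x 65 x 83 mm, at the left (+y) end. Origin: centre of its underside. Leave it alone
- cottage_b: the same cottage at the right (-y) end. Origin: centre of its underside. Leave it alone
- glaze_jar: closed jar, 72 mm wide, 100 mm tall, in the far row. Origin: centre of its underside. Leave it alone
There are look-alikes about, which are no part of the job. What is shaped like the casserole but purple is not meant.

How it is judged:
By the outcome, as a careful person would: the job done as asked, in the order asked, and still so for the second after the job is handed in, with the robot touching nothing.
It also fails if it takes over 64 s, if anything falls off the work surface, if the arm or the gripper's body presses on something with over 40 N, if the wrist force passes 120 N, or if a joint passes its speed limit or range.

## Working session

There is one attempt and no reset: what is moved stays moved. The work goes in short steps, Python scripts to look and compute and a tool call to move; the robot and the scene stay as the last step left them, time stands still between calls to the robot, and variables do not carry over. Pictures are saved under pics/ and viewed, about 8 in all and at most 12, crops included, and the job is handed in when it is done.

Besides the shell and the picture viewer there is one more tool, called after "Emit:" by a JSON object that holds its "fn" and its "kwargs", one argument or row to a line. drive_tool: Moves the arm, as the interface text tells. Its arguments: {"type":"object","properties":{"increments":{"type":"string"},"force":{"type":"number"}},"required":["increments"]}

```bash
mkdir -p pics; ls; python3 - <<'E'
from cell import robot
import cv2,pickle
s=robot.state();print(s)
for n in("top","side"):
    c=robot.camera(n);pickle.dump(c,open(f"{n}0.pkl","wb"));print(n,c["intrinsics"],c["R"],c["t"])
    cv2.imwrite(f"pics/{n}0.png",cv2.resize(c["image"][:,:,::-1],(800,600),interpolation=cv2.INTER_CUBIC))
E
```

```text
pics
{'t': 0.0, 'joint_positions': array([-1.35439513e+00,  1.31125561e-01,  1.48924911e+00, -6.02388876e-06,
        1.52301577e+00, -8.54055924e-02]), 'dq': array([-0.00042022, -0.00097228,  0.00075188, -0.00046939, -0.00045769,
        0.00027619]), 'tau': array([ 2.30771955e-03, -5.59843969e+01, -4.91753304e+01,  7.69975665e-02,
        3.53897712e-02, -1.89236553e-04]), 'position': array([ 0.17825115, -0.57236421,  0.23962526]), 'orientation': array([ 0.98523174,  1.33838475, -0.98327115]), 'ft_force': array([-0.02491174, -0.82124582,  0.2866895 ]), 'moment': array([-0.01633838, -0.02521783, -0.01292915]), 'width': 0.09288366683718043}
top [[396.63876967   0.         258.28154957]
 [  0.         396.63876967 188.13659076]
 [  0.           0.           1.        ]] [[ 0.02799173 -0.99958467  0.00685177]
 [-0.98740903 -0.02871707 -0.15555941]
 [ 0.15569156 -0.00241112 -0.98780278]] [-0.0262785   0.52064541  1.07874806]
side [[487.42332706   0.         253.63300194]
 [  0.         487.42332706 190.93338663]
 [  0.           0.           1.        ]] [[-0.79319424 -0.60865378  0.01958247]
 [-0.3863709   0.47814019 -0.78873284]
 [ 0.47070205 -0.63318444 -0.61442415]] [0.40624762 0.2424673  1.29509224]
```

View pics/top0.png

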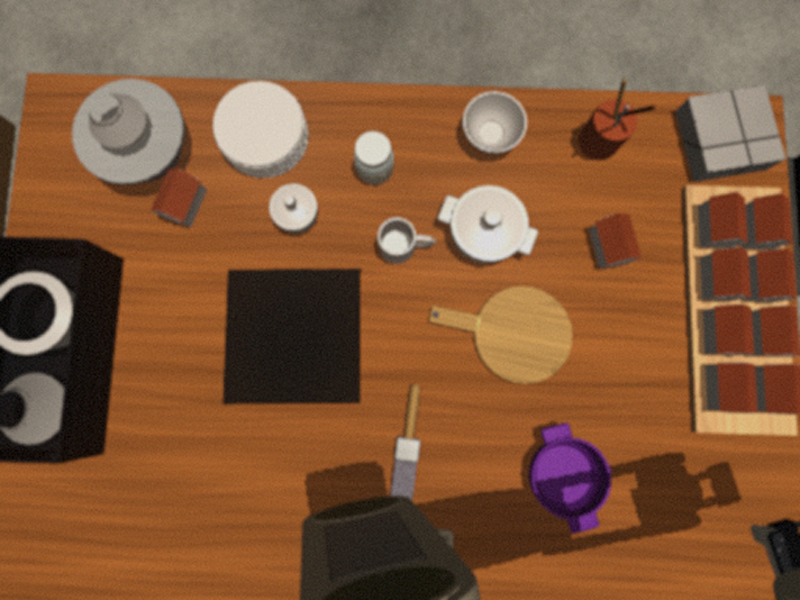

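View pics/side0.png

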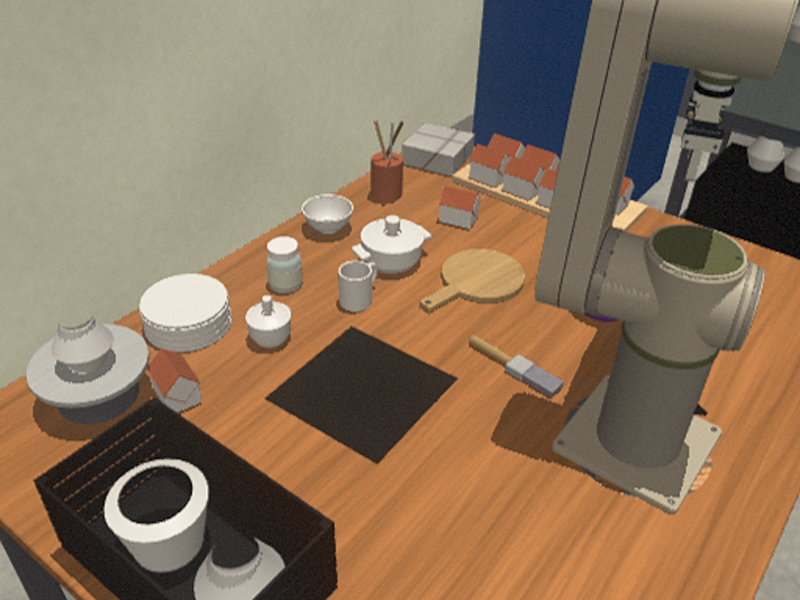

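The top view shows the casserole lid with its knob at (492,218), the board blade at (523,334) with its handle end at (432,315), and the mat from (226,270) to (360,402). A brush handle tip is close by at (415,385). Candidates for the lid: the white casserole at (490,222), the small pot at (293,208) and the purple pot at (570,478). I choose the white casserole with two lugs, and will check it in a crop.

```bash
cat > h.py <<'E'
import numpy as np,cv2
def w(c,px,z,s=1.5625):
    K,R,t=c["intrinsics"],c["R"],c["t"]
    p=(np.atleast_2d(px)+.5)/s-.5
    d=np.c_[(p-K[:2,2])/K[0,0],np.ones(len(p))]@R
    o=-R.T@t
    return (o+d*((z-o[2])/d[:,2])[:,None])[:,:2]
def pix(c,X):
    q=np.atleast_2d(X)@c["R"].T+c["t"]; q=q@c["intrinsics"].T
    return q[:,:2]/q[:,2:]
E
python3 - <<'E'
import pickle,cv2,numpy as np
from h import *
c=pickle.load(open("top0.pkl","rb"))
im=c["image"]
print("mat",w(c,[(228,270),(360,268),(360,402),(224,402)],.001).round(4).tolist(), w(c,[(228,270),(360,268),(360,402),(224,402)],.001).mean(0))
print("blade",w(c,(523,334),.016),"handle end",w(c,(431,315),.016))
print("knob",w(c,(492,216),.108),"lid",w(c,(489,224),.066))
print("lugs",w(c,[(447,209),(530,241)],.05))
print("mug,pot,brush tip,cotB",w(c,[(396,240),(293,208)],.08),w(c,(416,385),.01),w(c,(612,240),.05))
# blade segmentation: pale wood
hsv=cv2.cvtColor(im,cv2.COLOR_RGB2HSV)
print("hsv blade/table",hsv[214,335],hsv[214,400],hsv[214,260])
cv2.imwrite("pics/crop1.png",cv2.resize(im[100:260,250:390,::-1],None,fx=3.75,fy=3.75,interpolation=cv2.INTER_CUBIC))
E
```

```text
mat [[0.564, 0.3201], [0.5751, 0.0724], [0.3266, 0.0627], [0.3197, 0.3098]] [0.44633499 0.19127398]
blade [[ 0.45777893 -0.23162465]] handle end [[ 0.48794622 -0.06244359]]
knob [[ 0.65225072 -0.16011483]] lid [[ 0.64956509 -0.16092248]]
lugs [[ 0.68007763 -0.08599771]
 [ 0.62440069 -0.23799468]]
mug,pot,brush tip,cotB [[0.61158616 0.00525327]
 [0.66456385 0.19018211]] [[ 0.35997458 -0.03821197]] [[ 0.63070871 -0.38746579]]
hsv blade/table [ 17 149 195] [ 13 194 154] [ 12 182 157]
```

View pics/crop1.png

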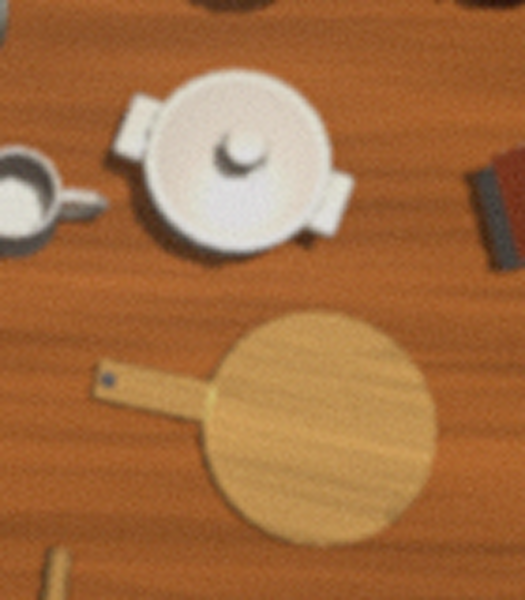

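The crop confirms the white casserole, with two lugs and a domed lid: flange centre (238,162), knob (242,149). The blade centre is at (320,428), the handle end at (96,379), and the brush tip at (58,550).

```bash
cat >> h.py <<'E'
from scipy.spatial.transform import Rotation as Ro
def go(s,target,yaw):
    """shift (tool axes, mm) and turn (tool rotvec, deg) to TCP target, tool down, jaw axis (tool z) at angle yaw deg from world x (mod 180)"""
    R0=Ro.from_rotvec(s["orientation"]); best=None
    for k in(0,180):
        a=np.radians(yaw+k); z=np.array([np.cos(a),np.sin(a),0]); x=np.array([0,0,-1.])
        R1=Ro.from_matrix(np.c_[x,np.cross(z,x),z]); r=(R0.inv()*R1).as_rotvec(degrees=True)
        if best is None or np.linalg.norm(r)<np.linalg.norm(best[1]): best=(R1,r)
    d=np.array(target)-s["position"]
    print("pos",s["position"].round(4),"w",round(s["width"],4),"q",s["joint_positions"].round(2),"F",s["ft_force"].round(1),"t",s["t"])
    print("turn deg",best[1].round(2),"shift now-frame",(R0.inv().apply(d)*1e3).round(1),"shift after turn",(best[0].inv().apply(d)*1e3).round(1))
E
python3 - <<'E'
from cell import robot
from h import *
s=robot.state(); print(Ro.from_rotvec(s["orientation"]).as_matrix().round(3))
go(s,[.481,-.10,.10],-10)
E
```

```text
[[-0.     0.955  0.297]
 [ 0.002  0.297 -0.955]
 [-1.     0.    -0.002]]
pos [ 0.1782 -0.5724  0.2397] w 0.0929 q [-1.35  0.13  1.49 -0.    1.52 -0.09] F [0.1 0.4 0.1] t 0.1
turn deg [-6.271e+01 -8.000e-02 -6.000e-02] shift now-frame [ 140.3  429.5 -360.8] shift after turn [139.7 517.8 216.1]
```

Emit:
{"fn": "drive_tool", "kwargs": {
  "increments": "0 20 0 -8 0 0 100;0 20 0 -8 0 0 100;0 30 0 -8 0 0 100;0 40 0 -8 0 0 100;0 40 0 -8 0 0 100"
}}

```text
t: 0.6
position: [0.2949, -0.4832, 0.2362]
orientation: [0.439, 1.531, -0.431]
ft_force: [0.6, 0.3, -0.0]
width: 0.0931
```

Emit:
{"fn": "drive_tool", "kwargs": {
  "increments": "0 40 0 -8 0 0 100;0 40 0 -8 0 0 100;0 40 0 -7 0 0 100;0 45 0 0 0 0 100;0 45 0 0 0 0 100"
}}

```text
t: 1.1
position: [0.357, -0.2767, 0.2343]
orientation: [0.11, 1.574, -0.095]
ft_force: [1.3, 0.1, 1.3]
width: 0.0929
```

```bash
python3 - <<'E'
from cell import robot
from h import *
go(robot.state(),[.481,-.10,.12],-10)
E
```

```text
pos [ 0.357  -0.2767  0.2343] w 0.0929 q [-0.78 -0.27  1.88  0.    1.54 -0.65] F [1.3 0.1 1.3] t 1.1
turn deg [ 2.53 -0.38 -0.51] shift now-frame [115.4 190.3 100.8] shift after turn [114.3 195.5  91.5]
```

Emit:
{"fn": "drive_tool", "kwargs": {
  "increments": "20 40 20 2.5 -0.4 -0.5 100;25 45 22 0 0 0 100;25 45 22 0 0 0 100;25 45 22 0 0 0 100;0 0 0 0 0 0 100"
}}

```text
t: 1.6
position: [0.4617, -0.1234, 0.1463]
orientation: [0.134, 1.563, -0.137]
ft_force: [-0.3, -0.3, -0.5]
width: 0.0932
```

```bash
python3 - <<'E'
from cell import robot
from h import *
go(robot.state(),[.481,-.10,.10],-10)
c=robot.camera("wrist"); import pickle; pickle.dump(c,open("w1.pkl","wb"))
print(c["intrinsics"],c["R"],c["t"], -c["R"].T@c["t"])
cv2.imwrite("pics/w1.png",cv2.resize(c["image"][:,:,::-1],(800,600)))
E
```

```text
pos [ 0.4617 -0.1234  0.1463] w 0.0932 q [-0.37 -0.14  1.94 -0.    1.35 -0.2 ] F [-0.3 -0.3 -0.5] t 1.6
turn deg [0.1  0.22 0.07] shift now-frame [46.4 26.5 14.8] shift after turn [46.3 26.4 14.9]
[[297.31863964   0.         254.51319197]
 [  0.         297.31863964 190.22117428]
 [  0.           0.           1.        ]] [[ 0.98503396 -0.17233431  0.00299677]
 [-0.16591327 -0.94333493  0.28738822]
 [-0.04669989 -0.28358436 -0.9578095 ]] [-0.47676729 -0.04744548  0.28736973] [ 0.47518027 -0.04542678  0.29030949]
```

View pics/w1.png

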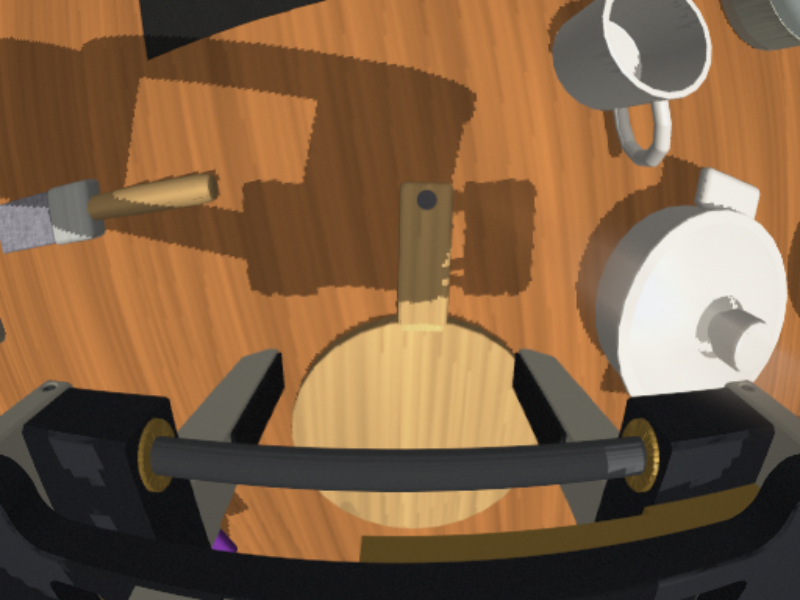

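The wrist view shows the handle from its end at (426,183) to the neck at (423,328). The brush tip is at (216,187). Nothing stands between the fingers and the handle.

```bash
cat >> h.py <<'E'
def wf(c,px,z,s=1.5625):
    K=c["intrinsics"];p=((np.atleast_2d(px)+.5)/s-.5-K[:2,2])/K[0,0]
    r=np.linalg.norm(p,axis=1,keepdims=True)
    d=np.c_[p/r*np.sin(r),np.cos(r)]@c["R"]; o=-c["R"].T@c["t"]
    return (o+d*((z-o[2])/d[:,2])[:,None])[:,:2]
E
python3 - <<'E'
import pickle
from cell import robot
from h import *
c=pickle.load(open("w1.pkl","rb"))
e,n=wf(c,[(426,183),(423,328)],.016)
d=e-n;print(e,n,"yaw",np.degrees(np.arctan2(-d[0],d[1])),"len",np.linalg.norm(d))
u=d/np.linalg.norm(d); g=e-.04*u; print("grip",g,"blade",e-.175*u,"brush",wf(c,[(214,175),(214,200)],.012))
go(robot.state(),[*g,.025],np.degrees(np.arctan2(-d[0],d[1])))
E
```

```text
[ 0.49005746 -0.06049657] [ 0.47389674 -0.14915473] yaw -10.330524623393167 len 0.09011901406593116
grip [ 0.4828844  -0.09984816] blade [ 0.45867534 -0.23265976] brush [[ 0.36244723 -0.02946636]
 [ 0.35888674 -0.04487575]]
pos [ 0.4613 -0.1253  0.1476] w 0.093 q [-0.37 -0.14  1.93 -0.    1.35 -0.2 ] F [ 0.  -0.4 -0.1] t 1.65
turn deg [0.42 0.26 0.15] shift now-frame [122.6  29.1  16.3] shift after turn [122.6  28.9  16.6]
```

Emit:
{"fn": "drive_tool", "kwargs": {
  "increments": "15 22 13 0.4 0.2 0 100;25 6 3 0 0 0 100;25 0 0 0 0 0 100;25 0 0 0 0 0 100;0 0 0 0 0 0 100"
}}

```text
t: 2.15
position: [0.4837, -0.1045, 0.0583]
orientation: [0.138, 1.561, -0.147]
ft_force: [-0.3, -0.1, -0.2]
width: 0.0926
```

```bash
python3 - <<'E'
from cell import robot
from h import *
go(robot.state(),[.4829,-.0998,.025],-10.3)
E
```

```text
pos [ 0.4837 -0.1045  0.0583] w 0.0926 q [-0.31  0.01  1.96 -0.01  1.16 -0.13] F [-0.3 -0.1 -0.2] t 2.15
turn deg [-0.1   0.32  0.31] shift now-frame [33.3  4.6 -1.8] shift after turn [33.3  4.4 -1.6]
```

Emit:
{"fn": "drive_tool", "kwargs": {
  "increments": "18 4 -1.5 0 0.3 0.3 100;10 0 0 0 0 0 100;5 0 0 0 0 0 100;0 0 0 0 0 0 100;0 0 0 0 0 0 100"
}}

```text
t: 2.65
position: [0.4856, -0.1049, 0.0302]
orientation: [0.143, 1.56, -0.147]
ft_force: [0.2, -0.8, -0.2]
width: 0.0931
```

```bash
python3 - <<'E'
from cell import robot
from h import *
go(robot.state(),[.4829,-.0998,.025],-10.3)
E
```

```text
pos [ 0.4856 -0.1049  0.0302] w 0.0931 q [-0.32  0.06  1.97 -0.    1.1  -0.13] F [ 0.2 -0.8 -0.2] t 2.65
turn deg [-0.32  0.36  0.12] shift now-frame [ 5.2  4.5 -3.6] shift after turn [ 5.2  4.5 -3.6]
```

Emit:
{"fn": "drive_tool", "kwargs": {
  "increments": "7 4 -5 0 0.3 0 100;0 0 0 0 0 0 70;0 0 0 0 0 0 50;0 0 0 0 0 0 25;0 0 0 0 0 0 25",
  "force": 25
}}

```text
t: 3.15
position: [0.4827, -0.1001, 0.0249]
orientation: [0.143, 1.562, -0.147]
ft_force: [-0.3, -0.3, -0.6]
width: 0.0656
```

Emit:
{"fn": "drive_tool", "kwargs": {
  "increments": "0 0 0 0 0 0 20;0 0 0 0 0 0 20;0 0 0 0 0 0 20;0 0 0 0 0 0 20",
  "force": 25
}}

```text
t: 3.55
position: [0.4829, -0.1001, 0.0251]
orientation: [0.143, 1.562, -0.147]
ft_force: [-0.0, -0.3, 0.3]
width: 0.034
```

```bash
python3 - <<'E'
from cell import robot
from h import *
go(robot.state(),[.474,.0,.024],-4)
E
```

```text
pos [ 0.4829 -0.1001  0.0251] w 0.034 q [-0.31  0.06  1.98 -0.    1.1  -0.12] F [-0.  -0.3  0.3] t 3.55
turn deg [-6.59  0.25  0.17] shift now-frame [  0.7  96.8 -27.1] shift after turn [  1.1  99.3 -15.8]
```

Emit:
{"fn": "drive_tool", "kwargs": {
  "increments": "0 0 0 0 0 0 20;0 0 0 0 0 0 20;0 5 -2 -2.5 0 0 20;0 15 -4 -2.5 0 0 20;0 20 -3 -2 0 0 20",
  "force": 25
}}

```text
t: 4.05
position: [0.4788, -0.0606, 0.0251]
orientation: [0.044, 1.566, -0.053]
ft_force: [0.5, -2.9, 0.2]
width: 0.0316
```

```bash
python3 - <<'E'
from cell import robot
from h import *
go(robot.state(),[.476,.2,.0245],-3)
E
```

```text
pos [ 0.4788 -0.0606  0.0251] w 0.0316 q [-0.23  0.04  2.01 -0.01  1.09 -0.16] F [ 0.5 -2.9  0.2] t 4.05
turn deg [-0.53  0.24  0.3 ] shift now-frame [ -0.9 259.9 -18.8] shift after turn [  0.6 260.1 -16.4]
```

Emit:
{"fn": "drive_tool", "kwargs": {
  "increments": "0 25 -2 0 0 0 20;0 25 -2 0 0 0 20;0 25 -2 0 0 0 20;0 25 -2 0 0 0 20;0 25 -2 0 0 0 20"
}}

```text
t: 4.55
position: [0.4756, 0.0698, 0.0251]
orientation: [0.039, 1.564, -0.051]
ft_force: [0.2, -1.4, 0.8]
width: 0.0317
```

```bash
python3 - <<'E'
from cell import robot
from h import *
go(robot.state(),[.474,.2,.0245],-3)
E
```

```text
pos [0.4756 0.0698 0.0251] w 0.0317 q [ 0.05  0.03  2.01 -0.01  1.09  0.11] F [ 0.2 -1.4  0.8] t 4.55
turn deg [-0.28  0.36  0.45] shift now-frame [ -0.5 129.9  -9.1] shift after turn [  0.6 129.9  -8.5]
```

Emit:
{"fn": "drive_tool", "kwargs": {
  "increments": "0 25 -1.5 0 0 0 20;0 25 -1.5 0 0 0 20;0 25 -1.5 0 0 0 20;0 25 -1.5 0 0 0 20;0 25 -1.5 0 0 0 20"
}}

```text
t: 5.05
position: [0.4734, 0.2014, 0.0251]
orientation: [0.031, 1.563, -0.049]
ft_force: [1.4, -3.1, 3.3]
width: 0.0318
```

```bash
python3 - <<'E'
from cell import robot
from h import *
go(robot.state(),[.460,.325,.0245],-3)
E
```

```text
pos [0.4734 0.2014 0.0251] w 0.0318 q [ 0.31  0.12  1.92 -0.01  1.1   0.37] F [ 1.4 -3.1  3.3] t 5.05
turn deg [0.1  0.45 0.63] shift now-frame [ -1.  122.8 -19.6] shift after turn [  0.6 122.8 -19.8]
```

Emit:
{"fn": "drive_tool", "kwargs": {
  "increments": "0 25 -4 0 0.1 0.2 20;0 25 -4 0 0.1 0.2 20;0 25 -4 0 0 0 20;0 22 -4 0 0 0 20;0 15 -2 0 0 0 20"
}}

```text
t: 5.55
position: [0.4584, 0.3206, 0.0251]
orientation: [0.029, 1.565, -0.04]
ft_force: [0.3, -4.8, 3.2]
width: 0.0318
```

Emit:
{"fn": "drive_tool", "kwargs": {
  "increments": "0 0 0 0 0 0 20;0 0 0 0 0 0 20"
}}

```text
t: 5.75
position: [0.4576, 0.3228, 0.0251]
orientation: [0.026, 1.565, -0.036]
ft_force: [0.7, -3.6, 2.6]
width: 0.0316
```

```bash
python3 - <<'E'
from cell import robot
from h import *
import pickle
go(robot.state(),[.460,.325,.0245],-3)
c=robot.camera("top"); pickle.dump(c,open("top1.pkl","wb"))
cv2.imwrite("pics/top1.png",cv2.resize(c["image"][60:300,100:420,::-1],None,fx=2.5,fy=2.5,interpolation=cv2.INTER_CUBIC))
E
```

```text
pos [0.4576 0.3228 0.0251] w 0.0316 q [ 0.53  0.24  1.79 -0.01  1.12  0.57] F [ 0.7 -3.6  2.6] t 5.75
turn deg [0.72 0.34 0.35] shift now-frame [0.6 2.3 2.3] shift after turn [0.6 2.3 2.3]
```

View pics/top1.png

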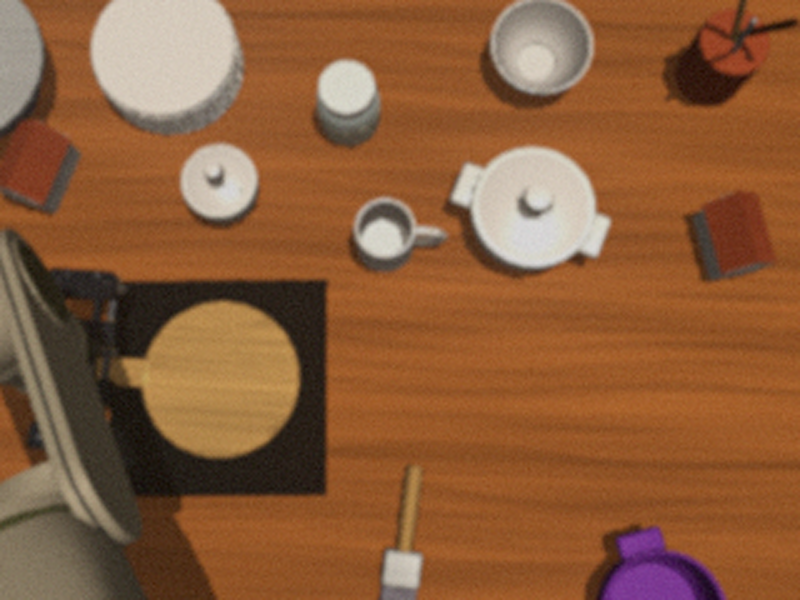

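The blade is centred at (221,380) with an edge-to-edge span of 142–301 by 300–460. The mat spans about 112–326 by 281–494, so the blade is wholly on it. The rest of the ware is unmoved. I'll release and lift.

Emit:
{"fn": "drive_tool", "kwargs": {
  "increments": "0 0 0 0 0 0 60;0 0 0 0 0 0 80;0 0 0 0 0 0 80;0 0 0 0 0 0 80;-10 0 0 0 0 0 80"
}}

```text
t: 6.3
position: [0.4565, 0.3191, 0.0334]
orientation: [0.028, 1.569, -0.041]
ft_force: [-0.1, 0.1, 0.8]
width: 0.0669
```

Emit:
{"fn": "drive_tool", "kwargs": {
  "increments": "-40 0 0 0 0 0 80;-50 0 0 0 0 0 100;-50 0 0 0 0 0 100;-50 0 0 0 0 0 100;-20 0 0 0 0 0 100"
}}

```text
t: 6.8
position: [0.4536, 0.3186, 0.249]
orientation: [0.026, 1.575, -0.045]
ft_force: [1.0, -0.0, 0.6]
width: 0.0925
```

```bash
python3 - <<'E'
from cell import robot
from h import *
import pickle
c=pickle.load(open("top1.pkl","rb"))
f=lambda p,z: w(c,(np.array(p)+.5)/2.5+[100,60]-.5,z,1)
print("blade",f((221.5,380),.016),"mat R/T/B edges",f([(326,388),(218,281),(218,494)],.001))
print("knob top",f((538,198),.108),"flange",f((533.5,208),.066))
go(robot.state(),[.650,-.160,.17],-20)
E
```

```text
blade [[0.45119114 0.1863949 ]] mat R/T/B edges [[0.44676409 0.06776856]
 [0.56906199 0.19955869]
 [0.32260414 0.18575461]]
knob top [[ 0.64991786 -0.16067026]] flange [[ 0.65040364 -0.16181734]]
pos [0.4536 0.3186 0.249 ] w 0.0925 q [ 0.52  0.01  1.6  -0.01  1.54  0.57] F [ 1.  -0.   0.6] t 6.8
turn deg [17.44 -0.12  0.72] shift now-frame [  83.8 -468.4  217.9] shift after turn [  79.  -382.6  348.2]
```

Emit:
{"fn": "drive_tool", "kwargs": {
  "increments": "0 -45 21 0 0 0 100;0 -45 21 0 0 0 100;0 -45 21 0 0 0 100;0 -45 21 0 0 0 100;0 -45 21 0 0 0 100"
}}

```text
t: 7.3
position: [0.5517, 0.0917, 0.2642]
orientation: [0.023, 1.559, -0.028]
ft_force: [1.2, -0.1, 0.3]
width: 0.0931
```

Emit:
{"fn": "drive_tool", "kwargs": {
  "increments": "0 -45 21 0 0 0 100;0 -45 21 0 0 0 100;0 -45 21 0 0 0 100;0 -45 21 0 0 0 100;0 0 0 0 0 0 100"
}}

```text
t: 7.8
position: [0.6294, -0.0989, 0.2706]
orientation: [0.026, 1.554, -0.035]
ft_force: [-0.3, 0.6, -0.4]
width: 0.0933
```

```bash
python3 - <<'E'
from cell import robot
from h import *
import pickle
go(robot.state(),[.650,-.161,.17],-3)
E
```

```text
pos [ 0.6294 -0.0989  0.2706] w 0.0933 q [-0.24  0.2   1.35 -0.    1.57 -0.2 ] F [-0.3  0.6 -0.4] t 7.8
turn deg [0.8  0.97 0.3 ] shift now-frame [101.3 -60.7  21.3] shift after turn [100.6 -60.9  23.8]
```

Emit:
{"fn": "drive_tool", "kwargs": {
  "increments": "10 -32 12 0.8 1 0.3 100;20 -30 11 0 0 0 100;30 0 0 0 0 0 100;30 0 0 0 0 0 100;0 0 0 0 0 0 100"
}}

```text
t: 8.3
position: [0.651, -0.1664, 0.1836]
orientation: [0.044, 1.566, -0.045]
ft_force: [0.1, 1.2, -0.6]
width: 0.0929
```

```bash
python3 - <<'E'
from cell import robot
from h import *
import pickle
go(robot.state(),[.650,-.161,.103],-3)
c=robot.camera("wrist"); pickle.dump(c,open("w2.pkl","wb"))
cv2.imwrite("pics/w2.png",cv2.resize(c["image"][:,:,::-1],(800,600)))
E
```

```text
pos [ 0.651  -0.1664  0.1836] w 0.0929 q [-0.33  0.35  1.34  0.    1.45 -0.27] F [ 0.1  1.2 -0.6] t 8.3
turn deg [-0.24  0.23  0.01] shift now-frame [80.6  5.4 -1.7] shift after turn [80.6  5.4 -1.3]
```

View pics/w2.png

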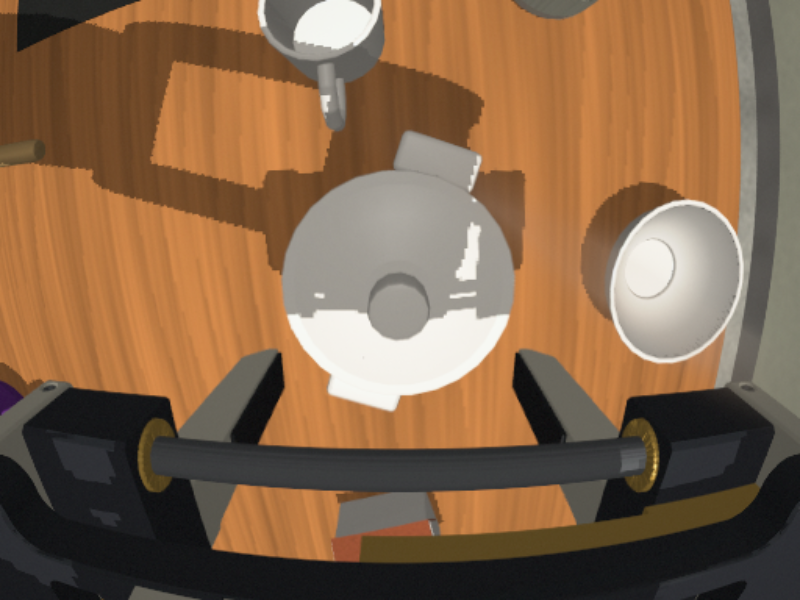

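The knob top is at (399,309), midway between the fingers at (282) and (514). The lid flange is centred at (399,282).

```bash
python3 - <<'E'
import pickle
from h import *
c=pickle.load(open("w2.pkl","rb"))
print(wf(c,[(399,310)],.108),wf(c,[(399,282)],.066))
E
```

```text
[[ 0.65238137 -0.15962282]] [[ 0.65279898 -0.15628091]]
```

Emit:
{"fn": "drive_tool", "kwargs": {
  "increments": "25 5 -1 0 0.2 0 100;25 0 0 0 0 0 100;15 0 0 0 0 0 100;5 0 0 0 0 0 100;0 0 0 0 0 0 100"
}}

```text
t: 8.85
position: [0.6576, -0.1609, 0.1282]
orientation: [0.038, 1.552, -0.046]
ft_force: [0.7, 0.1, 0.3]
width: 0.0933
```

```bash
python3 - <<'E'
from cell import robot
from h import *
go(robot.state(),[.650,-.161,.103],-3)
E
```

```text
pos [ 0.6576 -0.1609  0.1282] w 0.0933 q [-0.32  0.39  1.39  0.    1.34 -0.26] F [0.7 0.1 0.3] t 8.85
turn deg [-0.09  1.05  0.25] shift now-frame [25.1 -0.4 -8.1] shift after turn [25.2 -0.5 -7.6]
```

Emit:
{"fn": "drive_tool", "kwargs": {
  "increments": "6 0 -6 0 1 0.2 100;8 0 0 0 0 0 100;7 0 0 0 0 0 100;0 0 0 0 0 0 100"
}}

```text
t: 9.25
position: [0.6534, -0.1612, 0.1101]
orientation: [0.041, 1.566, -0.044]
ft_force: [0.6, -0.1, 0.4]
width: 0.093
```

```bash
python3 - <<'E'
from cell import robot
from h import *
go(robot.state(),[.651,-.160,.103],-3)
E
```

```text
pos [ 0.6534 -0.1612  0.1101] w 0.093 q [-0.32  0.41  1.4  -0.    1.33 -0.26] F [ 0.6 -0.1  0.4] t 9.25
turn deg [-0.08  0.28  0.11] shift now-frame [ 7.1  1.1 -2.5] shift after turn [ 7.1  1.1 -2.5]
```

Emit:
{"fn": "drive_tool", "kwargs": {
  "increments": "7 1 -3 0 0.3 0 100;1 0 0 0 0 0 80;0 0 0 0 0 0 60;0 0 0 0 0 0 50;0 0 0 0 0 0 45",
  "force": 30
}}

```text
t: 9.75
position: [0.6502, -0.1601, 0.1013]
orientation: [0.041, 1.571, -0.044]
ft_force: [-0.7, 0.1, 0.6]
width: 0.0656
```

Emit:
{"fn": "drive_tool", "kwargs": {
  "increments": "0 0 0 0 0 0 35;0 0 0 0 0 0 20;0 0 0 0 0 0 20;0 0 0 0 0 0 20;0 0 0 0 0 0 20"
}}

```text
t: 10.25
position: [0.6508, -0.1602, 0.1021]
orientation: [0.041, 1.57, -0.044]
ft_force: [0.6, 0.3, -0.4]
width: 0.0316
```

```bash
python3 - <<'E'
from cell import robot
from h import *
go(robot.state(),[.651,-.160,.15],-3)
E
```

```text
pos [ 0.6508 -0.1602  0.1021] w 0.0316 q [-0.32  0.41  1.41 -0.    1.32 -0.26] F [ 0.6  0.3 -0.4] t 10.25
turn deg [-0.09  0.03  0.13] shift now-frame [-47.9   0.1   0.2] shift after turn [-47.9   0.2   0.2]
```

Emit:
{"fn": "drive_tool", "kwargs": {
  "increments": "-4 0 0 0 0 0 20;-6 0 0 0 0 0 20;-10 0 0 0 0 0 20;-15 0 0 0 0 0 20;-20 0 0 0 0 0 20",
  "force": 35
}}

```text
t: 10.75
position: [0.6478, -0.1591, 0.1559]
orientation: [0.043, 1.578, -0.042]
ft_force: [-0.4, -0.7, -2.1]
width: 0.0319
```

Emit:
{"fn": "drive_tool", "kwargs": {
  "increments": "-25 0 0 0 0 0 20;-25 0 0 0 0 0 20;-20 0 0 0 0 0 20;-10 0 0 0 0 0 20;0 0 0 0 0 0 20"
}}

```text
t: 11.25
position: [0.6503, -0.1597, 0.2497]
orientation: [0.04, 1.568, -0.045]
ft_force: [-0.0, 0.5, -3.0]
width: 0.0312
```

```bash
python3 - <<'E'
from cell import robot
from h import *
import pickle
go(robot.state(),[.451,.1865,.2],-3)
c=robot.camera("side"); pickle.dump(c,open("s2.pkl","wb"))
cv2.imwrite("pics/s2.png",cv2.resize(c["image"][40:280,80:400,::-1],None,fx=2.5,fy=2.5,interpolation=cv2.INTER_CUBIC))
E
```

```text
pos [ 0.6503 -0.1597  0.2497] w 0.0312 q [-0.32  0.31  1.26 -0.    1.56 -0.26] F [-0.   0.5 -3. ] t 11.25
turn deg [-0.09  0.12  0.15] shift now-frame [  48.3  335.1 -217.8] shift after turn [  49.7  335.3 -217.2]
```

View pics/s2.png

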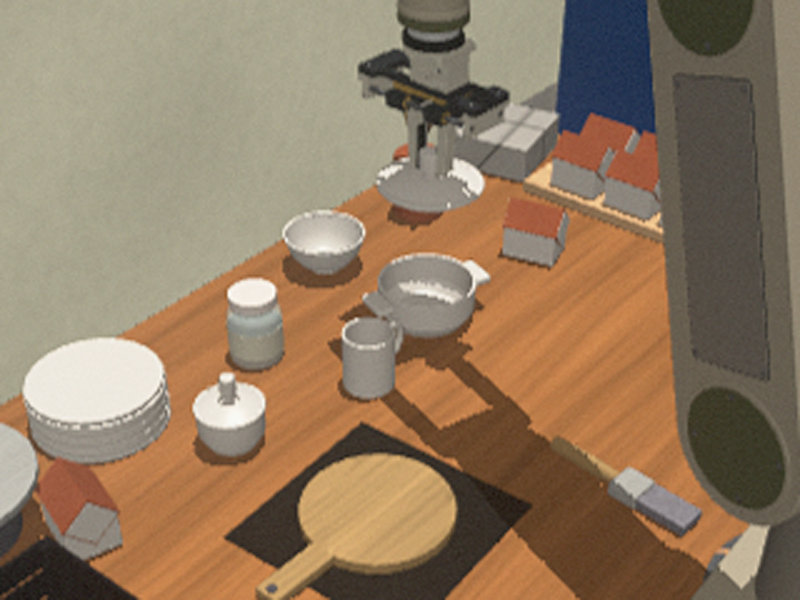

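The lid hangs level in the jaws at (430,185). The casserole is open and unmoved at (425,295), and the blade's centre is at about (377,511) on the mat.

Emit:
{"fn": "drive_tool", "kwargs": {
  "increments": "0 15 -10 0 0 0 20;0 25 -16 0 0 0 20;0 33 -21 0 0 0 20;0 33 -21 0 0 0 20;0 33 -21 0 0 0 20"
}}

```text
t: 11.8
position: [0.5646, -0.0161, 0.2403]
orientation: [0.046, 1.579, -0.05]
ft_force: [0.9, 0.2, -2.0]
width: 0.0314
```

Emit:
{"fn": "drive_tool", "kwargs": {
  "increments": "0 33 -21 0 0 0 20;0 33 -21 0 0 0 20;0 33 -21 0 0 0 20;0 25 -16 0 0 0 20;0 15 -10 0 0 0 20"
}}

```text
t: 12.3
position: [0.4749, 0.135, 0.2328]
orientation: [0.045, 1.59, -0.049]
ft_force: [0.5, -0.6, -1.9]
width: 0.0316
```

```bash
python3 - <<'E'
from cell import robot
from h import *
import pickle
go(robot.state(),[.451,.1865,.12],-3)
c=pickle.load(open("s2.pkl","rb"))
print("blade side",w(c,(np.array((377.5,511.5))+.5)/2.5+[80,40]-.5,.016,1))
E
```

```text
pos [0.4749 0.135  0.2328] w 0.0316 q [ 0.17 -0.14  1.77  0.    1.53  0.23] F [ 0.5 -0.6 -1.9] t 12.3
turn deg [-0.43 -1.15  0.15] shift now-frame [113.2  50.3 -24.6] shift after turn [112.8  50.2 -26.5]
blade side [[0.44547019 0.19352168]]
```

Emit:
{"fn": "drive_tool", "kwargs": {
  "increments": "15 25 -14 0 -0.6 0.1 20;20 25 -13 0 -0.6 0 20;25 0 0 0 0 0 20;25 0 0 0 0 0 20;0 0 0 0 0 0 20"
}}

```text
t: 12.8
position: [0.4436, 0.1905, 0.1401]
orientation: [0.041, 1.576, -0.045]
ft_force: [-0.1, -0.8, -2.7]
width: 0.0314
```

```bash
python3 - <<'E'
from cell import robot
from h import *
go(robot.state(),[.450,.1875,.068],-3)
E
```

```text
pos [0.4436 0.1905 0.1401] w 0.0314 q [ 0.3  -0.11  1.92 -0.    1.34  0.35] F [-0.1 -0.8 -2.7] t 12.8
turn deg [-0.14 -0.31  0.15] shift now-frame [72.  -2.5  6.9] shift after turn [72.1 -2.7  6.5]
```

Emit:
{"fn": "drive_tool", "kwargs": {
  "increments": "15 -2 6 0 -0.3 0.1 20;15 0 0 0 0 0 20;12 0 0 0 0 0 20;8 0 0 0 0 0 20;0 0 0 0 0 0 20"
}}

```text
t: 13.3
position: [0.4489, 0.1876, 0.088]
orientation: [0.043, 1.573, -0.045]
ft_force: [-0.5, -0.3, -1.9]
width: 0.0315
```

```bash
python3 - <<'E'
from cell import robot
from h import *
import pickle
go(robot.state(),[.450,.1875,.066],-3)
c=robot.camera("side"); pickle.dump(c,open("s3.pkl","wb"))
cv2.imwrite("pics/s3.png",cv2.resize(c["image"][150:310,140:340,::-1],None,fx=3.75,fy=3.75,interpolation=cv2.INTER_CUBIC))
E
```

```text
pos [0.4489 0.1876 0.088 ] w 0.0315 q [ 0.29 -0.04  1.96 -0.    1.23  0.35] F [-0.5 -0.3 -1.9] t 13.3
turn deg [-0.2  -0.12  0.08] shift now-frame [22.   0.   1.2] shift after turn [22.  -0.   1.1]
```

View pics/s3.png

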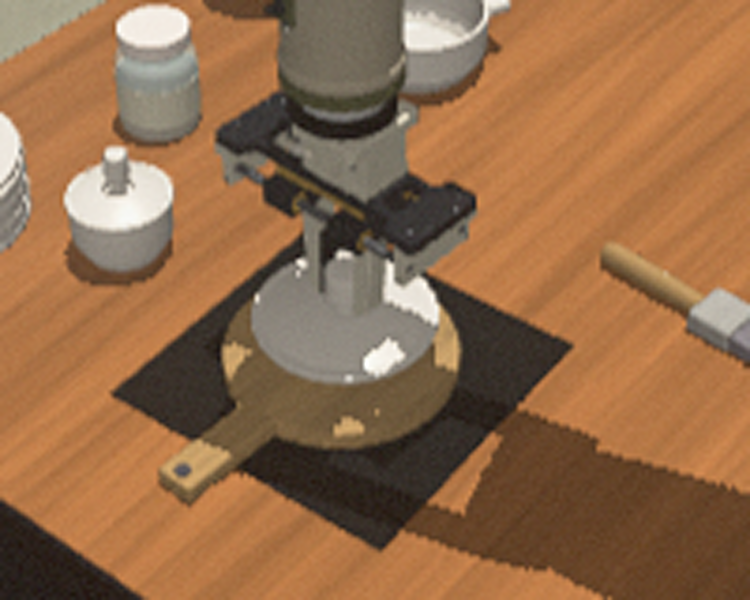

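The lid at (345,315) hovers over the blade (222–462, centre 342) and is well centred, about 22 mm up. I'll lower it gently.

Emit:
{"fn": "drive_tool", "kwargs": {
  "increments": "7 0 1 0 0 0 20;6 0 0 0 0 0 20;4 0 0 0 0 0 20;2 0 0 0 0 0 20;0 0 0 0 0 0 20"
}}

```text
t: 13.85
position: [0.4519, 0.1881, 0.0702]
orientation: [0.044, 1.568, -0.044]
ft_force: [-0.2, 0.5, -2.4]
width: 0.0314
```

Emit:
{"fn": "drive_tool", "kwargs": {
  "increments": "1 0 0 0 0 0 20;1 0 0 0 0 0 20;0 0 0 0 0 0 20"
}}

```text
t: 14.15
position: [0.4522, 0.1882, 0.0684]
orientation: [0.044, 1.568, -0.044]
ft_force: [-1.2, 0.3, -2.5]
width: 0.0316
```

Emit:
{"fn": "drive_tool", "kwargs": {
  "increments": "1 0 0 0 0 0 20;1 0 0 0 0 0 20;0 0 0 0 0 0 20"
}}

```text
t: 14.45
position: [0.4524, 0.1883, 0.0666]
orientation: [0.044, 1.567, -0.043]
ft_force: [0.0, 0.1, -2.5]
width: 0.0313
```

Emit:
{"fn": "drive_tool", "kwargs": {
  "increments": "1 0 0 0 0 0 20;0 0 0 0 0 0 20;0 0 0 0 0 0 20"
}}

```text
t: 14.75
position: [0.4527, 0.1884, 0.066]
orientation: [0.044, 1.567, -0.043]
ft_force: [-1.0, -0.1, -1.8]
width: 0.0316
```

Emit:
{"fn": "drive_tool", "kwargs": {
  "increments": "1 0 0 0 0 0 20;0 0 0 0 0 0 20;0 0 0 0 0 0 20"
}}

```text
t: 15.05
position: [0.4529, 0.1886, 0.066]
orientation: [0.044, 1.567, -0.043]
ft_force: [1.3, -0.4, -1.7]
width: 0.031
```

Emit:
{"fn": "drive_tool", "kwargs": {
  "increments": "1 0 0 0 0 0 20;0 0 0 0 0 0 20;0 0 0 0 0 0 20"
}}

```text
t: 15.35
position: [0.4531, 0.1887, 0.066]
orientation: [0.044, 1.566, -0.043]
ft_force: [-0.7, -0.3, -0.4]
width: 0.0312
```

Contact: z has stopped at 0.066, as predicted, and the load is passing to the board. I'll press one millimetre more, then release slowly.

Emit:
{"fn": "drive_tool", "kwargs": {
  "increments": "1 0 0 0 0 0 20;0 0 0 0 0 0 20;0 0 0 0 0 0 40;0 0 0 0 0 0 60;0 0 0 0 0 0 75",
  "force": 10
}}

```text
t: 15.85
position: [0.4539, 0.1889, 0.0656]
orientation: [0.045, 1.565, -0.043]
ft_force: [0.4, 0.1, 1.3]
width: 0.0487
```

Emit:
{"fn": "drive_tool", "kwargs": {
  "increments": "0 0 0 0 0 0 90;0 0 0 0 0 0 90;0 0 0 0 0 0 90;-10 0 0 0 0 0 90;-20 0 0 0 0 0 90"
}}

```text
t: 16.35
position: [0.4515, 0.1881, 0.0938]
orientation: [0.043, 1.57, -0.044]
ft_force: [-0.6, 0.3, 0.3]
width: 0.0832
```

Emit:
{"fn": "drive_tool", "kwargs": {
  "increments": "-30 0 0 0 0 0 90;-40 0 0 0 0 0 90;-45 0 0 0 0 0 90;-45 0 0 0 0 0 90;0 0 0 0 0 0 90"
}}

```text
t: 16.85
position: [0.451, 0.1881, 0.2654]
orientation: [0.044, 1.567, -0.043]
ft_force: [1.6, 0.7, -0.0]
width: 0.084
```

Emit:
{"fn": "drive_tool", "kwargs": {
  "increments": "0 -40 0 0 0 0 90;0 -45 0 0 0 0 90;0 -45 0 0 0 0 90;0 -45 0 0 0 0 90;0 -45 0 0 0 0 90"
}}

```text
t: 17.35
position: [0.44, -0.0328, 0.2707]
orientation: [0.037, 1.557, -0.032]
ft_force: [0.9, 0.3, 0.6]
width: 0.0839
```

Emit:
{"fn": "drive_tool", "kwargs": {
  "increments": "0 -45 0 0 0 0 90;0 -40 0 0 0 0 90;0 -20 0 0 0 0 90;0 0 0 0 0 0 90;0 0 0 0 0 0 90"
}}

```text
t: 17.85
position: [0.4328, -0.1468, 0.2724]
orientation: [0.042, 1.554, -0.04]
ft_force: [-0.8, 0.4, 1.1]
width: 0.0837
```

```bash
python3 - <<'E'
from cell import robot
from h import *
import pickle
go(robot.state(),[.450,.1875,.066],-3)
c=robot.camera("top"); pickle.dump(c,open("top2.pkl","wb"))
cv2.imwrite("pics/top2.png",cv2.resize(c["image"][60:300,100:420,::-1],None,fx=2.5,fy=2.5,interpolation=cv2.INTER_CUBIC))
E
```

```text
pos [ 0.4328 -0.1468  0.2724] w 0.0837 q [-0.45 -0.29  1.83  0.01  1.59 -0.39] F [-0.8  0.4  1.1] t 17.85
turn deg [ 0.01  0.92 -0.07] shift now-frame [206.8 334.5  -3.6] shift after turn [206.4 334.8  -0.4]
```

View pics/top2.png

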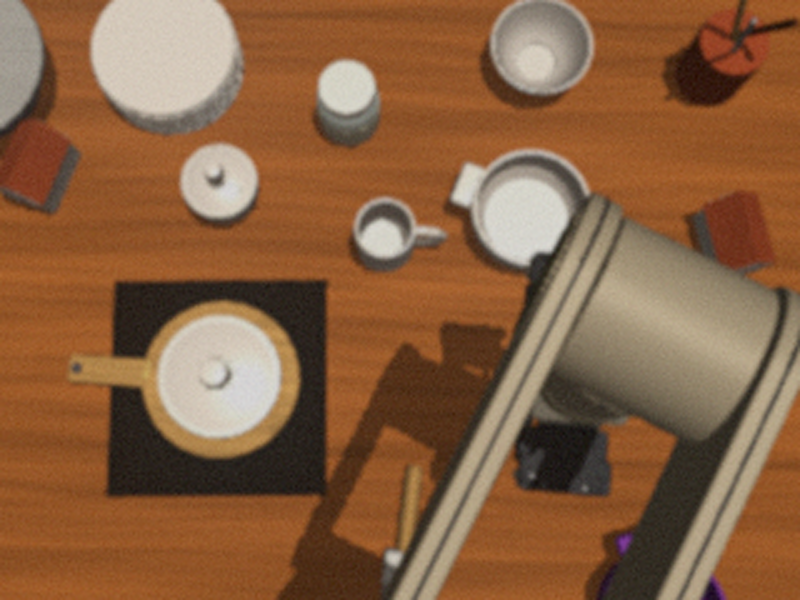

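The lid sits knob-up at (220,377) in the blade at (221,379), and the whole blade is on the mat. The casserole and the other ware are at the same pixels as before. I'm handing the job in.

```bash
python3 -c "
from cell import robot
print(robot.sign_off())"
```

```text
the job is handed in; nothing more can be done
None
```

The job is done and handed in at about 18 s on the robot's clock. With the lid still on, I gripped the paddle board by its handle and slid it along the table onto the mat. I then lifted the casserole's lid by its knob, lowered it until it rested on the blade, released it and moved the arm clear.

**Last top view:** the whole blade is on the mat, with at least about 20 mm to spare on every side. The lid sits knob up within about 3 mm of the blade's centre. The casserole, mug, small pot, jar and cottages are where they stood. The arm hid part of the view, including most of the brush, which I last saw unmoved in the side view just before lowering the lid.

**Set-down:** the gripper stopped descending at the predicted height, and force readings stayed below 5 N throughout.

**Disagreement:** the side camera put the blade's centre about 9 mm from the top camera's figure, probably because I included the board's edge thickness in the outline. I aimed close to the top-camera value, which matched the gripper's position at release, and the final view showed it was right.

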